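# Turn the milk pan's handle in and refit the hob's control knob

### The job

The red milk pan's wooden handle sticks out across the hob's control panel, over the bare keyed spindle. Swing the handle inward, keeping the pan standing on its ring, until it points into the gap between the skillet and the saucepan, its end over the back half of the hob's top, with at least a finger's width (about 12 mm) free, seen from above, between it and the other pans and their handles; then take the loose black control knob from the bench and push it onto the spindle, turned to suit the key, until it is fully home, and let go. Do not shift the other pans, the jars, the mug or the spool.

Things in the scene. Friction and masses are not known exactly. Their poses are not given: they have to be found in the camera images.
- hob: Fixed three-ring hob, 420 deep (x) x 480 wide (y) x 55 mm high; origin under its centre, on the bench; x points away from the robot. The bright control panel is the top's strip from x = -210 to -115 mm; the rest is dark. Ring centres (x, y): (-30, 125), (-30, -125) in front, (135, 0) behind. Two low fixed knobs (34 mm across, 14 mm high) on the panel at x = -165, y = +-26 mm.
- milkpan: Loose red milk pan, about 0.45 kg, 110 mm across, 65 mm high, on the left or right front ring. Origin at the centre of its underside. Its one handle, pale wood, points along its x: a level bar 18 mm wide, 14 mm thick, from x = 53 to 150 mm, centre line 48 mm above the underside. The pan slides and turns easily on the smooth top.
- milkpan_end (a point): Middle of the outer end of the milk pan's handle, 150 mm from the pan's axis.
- milkpan_mid (a point): Point on the milk pan's handle centre line, 100 mm from the pan's axis.
- skillet: Loose dark steel skillet, 0.9 kg, 160 mm across the rim, 45 mm high, on the other front ring. Origin at the centre of its underside; its black handle (18 mm wide, 14 mm thick) points along its x, from 76 to 170 mm, centre line 34 mm above its underside. Leave it alone.
- skillet_end (a point): End of the skillet's handle, 170 mm from its axis.
- skillet_mid (a point): Middle of the skillet's handle, 125 mm from its axis.
- saucepan: Loose lidded steel saucepan, 0.98 kg, 140 mm across, 104 mm high with the lid's button, on the back ring. Origin at the centre of its underside; its black handle (18 mm wide, 14 mm thick) points along its x, from 67 to 160 mm, centre line 68 mm above its underside. Leave it alone.
- saucepan_end (a point): End of the saucepan's handle, 160 mm from its axis.
- saucepan_mid (a point): Middle of the saucepan's handle, 115 mm from its axis.
- knob: Loose black control knob, about 60 g, upright on the bench left or right of the hob: round skirt 42 mm across, 22 mm high, topped by a bar grip 42 long (along x) x 14 wide x 20 mm high. Origin at the centre of its underside. Below: a blind bore 15 mm wide, 20 mm deep, one keyway 8 mm wide on its +x side. A white stripe on the bar's top, from the middle to +x, and down that end, marks the keyway.
- spindle: Fixed brass spindle on the panel under the milk pan's handle; it does not turn. Origin: centre of its white flange's underside, on the hob's top. Flange 52 mm across, 2 mm thick; round shaft 12 mm across, tip 20 mm above the origin. On its +x side a key 5 mm wide reaches 11 mm from the axis, its top 12 mm above the origin; a red line on the flange shows its direction.
- spindle_seat (a point): Centre of the flange's top face, 2 mm above the spindle's origin: the knob is home when its underside lies here, keyway over the key (its x along the spindle's x). A knob not turned to the key (play about 0.1 rad) rests on the key's top, 10 mm above home.
- jar_blue: Small blue pigment jar, 36 mm across, 50 mm high, on the left back corner of the hob. Origin at the centre of its underside. Leave it alone.
- jar_green: Small green pigment jar, 36 mm across, 50 mm high, on the right back corner of the hob. Origin at the centre of its underside. Leave it alone.
- jar_orange: Orange pigment jar, 44 mm across, 60 mm high, on the bench on the side of the hob where the knob is not. Origin at the centre of its underside. Leave it alone.
- spool: Yellow filament spool lying flat on the bench left of the hob, 160 mm across, 58 mm high; origin at the centre of its underside. Leave it alone.
- mug: Blue mug on the bench right of the hob, 80 mm across, 90 mm high, handle along its +y; origin at the centre of its underside. Leave it alone.

How it is judged (in metres and radians):
On the way, in this order (a step that is already met when the one before it is completed fails the run):
1. the milk pan's handle is swung inward, its end over the back half of the hob's top between the skillet and the saucepan, clear of the other pans and handles (x of milkpan_end in the frame of hob between 0 and 0.21 m and y of milkpan_end in the frame of hob between -0.085 and 0.085 m and horizontal distance between each of milkpan_end, milkpan_mid and skillet above 0.097 m and horizontal distance between each of milkpan_end, milkpan_mid and saucepan above 0.087 m and horizontal distance between each of milkpan_end, milkpan_mid and skillet_end above 0.026 m and horizontal distance between each of milkpan_end, milkpan_mid and skillet_mid above 0.026 m and horizontal distance between each of milkpan_end, milkpan_mid and saucepan_end above 0.026 m and horizontal distance between each of milkpan_end, milkpan_mid and saucepan_mid above 0.026 m and distance of milkpan from where it was at the start of the episode below 0.025 m), for 0.2 s.
2. the knob is home on the spindle (horizontal distance between knob and spindle_seat below 0.004 m and z of knob in the frame of spindle_seat below 0.003 m and angle between knob's own z axis and vertical below 0.08 rad), for 0.2 s.
At the end, for the whole second after the job is handed in: Milk pan's handle end over the hob's back half, within 85 mm of its centre line, 8 mm or more free of other pans and handles from above; milk pan flat, within 25 mm of its start; knob at rest, upright, within 4 mm of the spindle's axis, its underside under 3 mm above the flange (all of step 1 and all of step 2 and angle between milkpan's own z axis and vertical below 0.05 rad and linear speed of each of milkpan, knob below 0.02 m/s); the robot touches nothing.
It fails at once if the milk pan is lifted more than 15 mm off the hob or tipped (z of milkpan in the frame of hob above 0.07 m or angle between milkpan's own z axis and vertical above 0.2 rad).
It fails at once if another pan is shifted by more than 15 mm (its handle's end by more than 20 mm) (distance of any of skillet, saucepan from where it was at the start of the episode above 0.015 m or distance of any of skillet_end, saucepan_end from where it was at the start of the episode above 0.02 m).
It fails at once if a jar, the mug or the spool is shifted by more than 15 mm (distance of any of jar_blue, jar_green, jar_orange, spool, mug from where it was at the start of the episode above 0.015 m).
It also fails if it takes over 58 s, if anything falls off the work surface, if the arm or the gripper's body presses on something with over 40 N, if the wrist force passes 120 N, or if a joint passes its speed limit or range.

### The arm

A 6-joint arm with a two-finger parallel gripper is mounted at the origin on the work surface. World frame = base frame: x ahead of the robot, y to its left, z up, the work surface at z = 0. Lengths are in mm, angles in rad, forces in N, time in s.
With the tool pointing down it reaches from about 275 to 750 mm from the base axis. Payload 10.2 kg.
Tool frame: the origin (TCP) lies at the very end of the fingers, on their centre line; the grasp point (between the pads) lies 19 mm behind it; y points along the fingers, x is the direction in which the jaws open and shut, and the axes are right-handed (so a half turn about y gives the same grasp; the last joint's range is limited). The gripper opens to 85 mm and grips with 20 to 120 N. Pads are 22 mm wide; open, the fingers measure 114 mm over their backs; the gripper's body (76 mm by 85 mm) begins 54 mm behind the grasp point. The pads swing forward as they close: fully open they stand 13 mm farther back than shut.
Start: joints at [-1.45, 0.313, 1.498, -0, 1.331, -0.223], TCP at [176.948, -494.288, 231.294] pointing down, gripper open.
Joint ranges: [-2.94, 2.94], [-0.97, 2.17], [0.19, 2.56], [-1.23, 4.37], [0.02, 3.11], [-2.88, 2.88]. Speed limits (rad/s): [2.39, 2.39, 3.01, 3.14, 3.14, 3.14].

### API

Orientations are given as a unit quaternion [w, x, y, z].
In Python, from rig import telemetry, imaging, ctrl gives the robot as it stands.
- The arm moves only by the shell command python3 -m handwheel 'ROWS' [FORCE]. ROWS is JSON, a list of rows, each an object with "delta_pos": the shift along the tool's x, y, z in cm, a list of three; "twist": the turn, a rotation vector about the tool's x, y, z in rad, a list of three; "jaw": the opening, from 0 (shut) to 1 (fully open). A call has exactly 10 rows; each row is the pose to reach, as a shift and turn from the pose commanded when the call began, along the tool's axes at that moment; what a row does not reach only later rows make up. A row lasts 1/12 s, in which the tool goes at most 41.7 mm and 7.16 degrees, less where a joint would pass 70% of its speed; a pose out of reach is approached as far as the arm can. A call with a gripper value outside its range is refused whole. The fingers move at their own pace and stop on an object; FORCE is the grip in N (left out, the last holds). Time passes only in rows, so rows that repeat a pose let the fingers close, or fill a call up. It gives the time, the measured TCP pose, the force and the opening at its end, in the units of the state.
- telemetry.sense(): the state, without advancing time (a new reading comes with each control period).
- imaging.capture(name): name is "scene" or "top"; returns a dict with "frame" (480x640x3 uint8, red, green, blue), "z_map" (480x640 float32, mm along the optical axis (not along the pixel's ray), 0 where there is no reading), "fx", "fy", "cx", "cy" (pixels), "rvec" (rotation vector, rad) and "tvec" (3), from world to camera coordinates, as OpenCV has them. Camera axes: x right, y down, z forward; pixel columns grow to the right and rows downward; lengths in mm; the calibration is good to about 2 mm. A picture is of the moment at which its call begins.
- ctrl.finish_job(): hands the job in, once; it reports no verdict.
The state is a dict: "time_s": time; "joints": joint angles; "dq": joint speeds; "tau": joint torques, N m; "eef_pos": TCP position; "ee_rot": TCP orientation; "force": force on the tool from outside, world axes, zero at the start; "wrist_torque": the same for the moment, N m; "grip_width": opening from 0.0 (shut) to 1.0 (fully open).
Only numpy, scipy, OpenCV 4.12 (cv2) and the standard library are available. Lean on these libraries where they do the work, as an engineer would, in place of code of your own. Each camera call takes 0.05 s, during which the arm holds its last target.

## Working session

There is one attempt and no reset: what is moved stays moved. The work goes in short steps, Python scripts to look and compute and a shell command to move; the robot and the scene stay as the last step left them, time stands still between calls to the robot, and variables do not carry over. Pictures are saved under pics/ and viewed, and the job is handed in when it is done.

```bash
ls; mkdir -p pics; cat > h.py <<'E'
import numpy as np, cv2, pickle
from rig import telemetry, imaging, ctrl
def cap(name, tag):
    c=imaging.capture(name)
    cv2.imwrite(f'pics/{tag}.png', cv2.cvtColor(c['frame'],cv2.COLOR_RGB2BGR))
    pickle.dump(c,open(f'pics/{tag}.pkl','wb'))
    return c
def load(tag): return pickle.load(open(f'pics/{tag}.pkl','rb'))
def world(c):
    z=c['z_map'].astype(float); v,u=np.mgrid[:480,:640]
    P=np.stack([(u-c['cx'])/c['fx']*z,(v-c['cy'])/c['fy']*z,z],-1)
    R=cv2.Rodrigues(np.array(c['rvec'],float))[0]; t=np.array(c['tvec'],float).ravel()
    W=(P-t)@R; W[z==0]=np.nan
    return W
E
python3 - <<'E'
from h import *
for n in ('scene','top'):
    c=cap(n,n+'0'); print(n,c['fx'],c['cx'],c['cy'],c['rvec'],c['tvec'])
    R=cv2.Rodrigues(np.array(c['rvec'],float))[0]; print(-R.T@np.array(c['tvec'],float).ravel())
print(telemetry.sense())
E
```

```text
pics
scene 445.1590230891704 319.084310422437 246.26716747883498 [ 1.35073514  2.3880235  -0.75178894] [ 315.7489066  -353.82422467 1360.6241968 ]
[1079.36876184  280.30848603  912.45678666]
top 536.1004950451395 321.41598418933825 243.99527518477456 [ 2.21088605 -2.1919768   0.09977015] [ -17.08614824  600.935636   1071.81785813]
[ 530.9702259    16.60520798 1108.15341102]
{'time_s': 0.1, 'joints': array([-1.45037692e+00,  3.13385264e-01,  1.49834783e+00,  1.63088131e-05,
        1.33101951e+00, -2.23383162e-01]), 'dq': array([ 4.07492753e-05, -1.58009550e-03, -6.31982057e-04, -1.32026774e-03,
       -2.43187493e-04, -1.14771207e-03]), 'tau': array([ 3.13717195e-03, -4.12897038e+01, -2.60139245e+01, -1.85380768e-04,
        3.02675980e-03,  3.21943185e-05]), 'eef_pos': array([ 176.93408304, -494.04343198,  230.80180351]), 'ee_rot': array([ 0.57846601, -0.57784946,  0.40737428, -0.40683323]), 'force': array([0.6555703 , 0.03818323, 0.59492423]), 'wrist_torque': array([-0.02479262, -0.03197734, -0.00489311]), 'grip_width': 0.9988650108959412}
```

View pics/scene0.png

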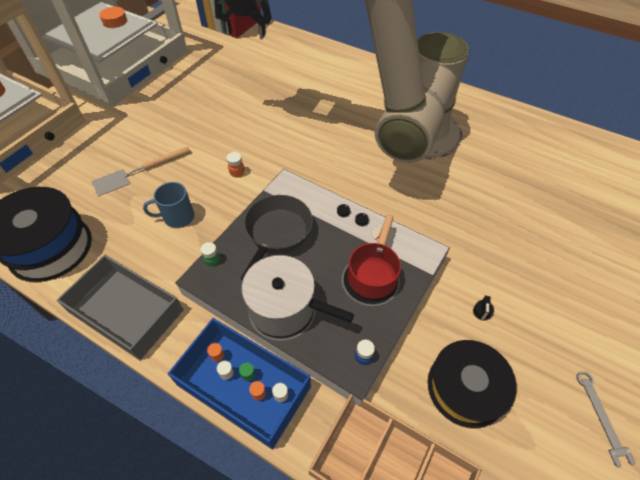

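View pics/top0.png

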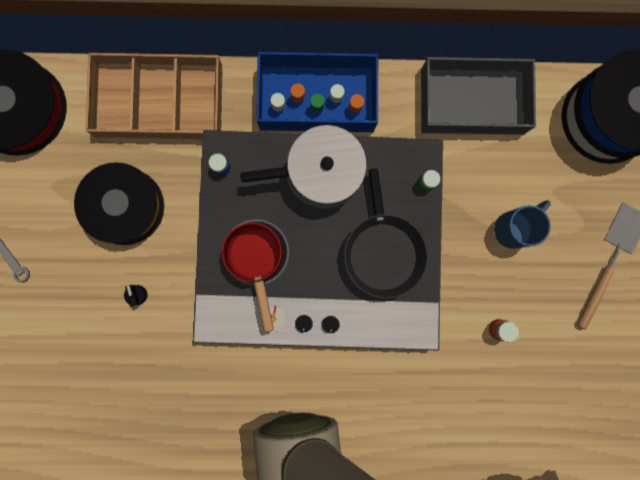

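The top view shows the milk pan at (252,252) with its handle end at (267,328), over the spindle (275,318). The knob is at (135,295), the skillet at (385,256) and the saucepan at (326,165) with its handle pointing left. Next I'll measure with the depth maps.

```bash
python3 - <<'E'
from h import *
c=load('top0'); s=load('scene0'); W=world(c); V=world(s)
def q(W,u,v): return np.round(W[v,u],1)
print('hob corners top', q(W,206,136),q(W,440,142),q(W,197,342),q(W,436,345))
print('panel edge',q(W,215,302), 'milk rim etc')
for n,u,v in [('hend',266,326),('hroot',259,283),('knob',135,295),('fl',278,318),('sk end',374,172),('skroot',380,215),('sauc end',244,177),('sauclid',327,163)]: print(n,q(W,u,v))
f=c['frame']; a=f[260:345,225:345]; b=f[270:320,105:165]
A=cv2.resize(a,None,fx=5,fy=5,interpolation=2); cv2.imwrite('pics/z1.png',A[:,:,::-1])
B=cv2.resize(b,None,fx=6,fy=6,interpolation=2); 
f=s['frame']; C=cv2.resize(f[285:330,455:515],None,fx=6,fy=6,interpolation=2)
D=cv2.resize(f[195:265,330:440],None,fx=5,fy=5,interpolation=2)
H=np.zeros((600,800,3),np.uint8); H[:300,:360]=B; H[:270,400:760]=C; H[:][302:302+270,:]=0
cv2.imwrite('pics/z2.png',H[:300,:,::-1]); cv2.imwrite('pics/z3.png',D[:,:,::-1])
E
```

```text
hob corners top [811.2 219.6  55.1] [ 805.2 -246.6   58. ] [406.1 229.   51.6] [ 402.8 -236.9   54.7]
panel edge [483.9 194.5  59.1] milk rim etc
hend [442.8  91.5 109.5]
hroot [521.8 105.3 112.3]
knob [495.7 355.1  38.4]
fl [453.5  72.5  54.8]
sk end [ 734.1 -108.9  101.1]
skroot [ 652.3 -120.9   97.9]
sauc end [715.5 133.9 132.3]
sauclid [737.6 -17.1 159.3]
```

View pics/z1.png

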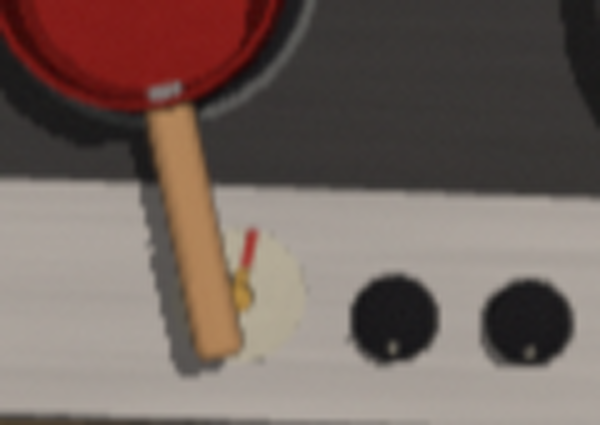

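View pics/z2.png

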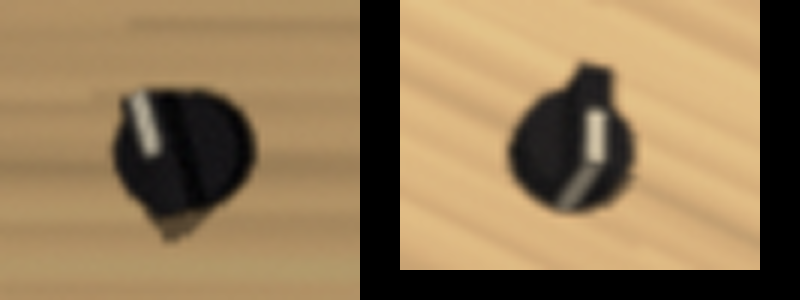

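View pics/z3.png

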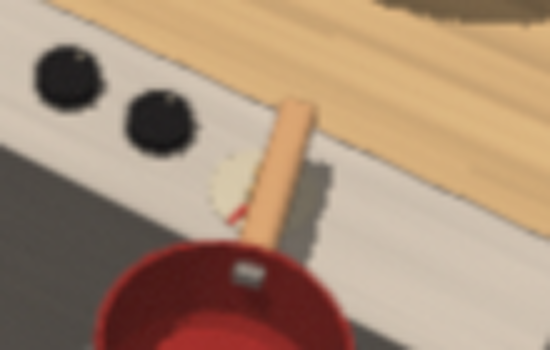

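```bash
cat >> h.py <<'E'
def ray(c,u,v,z):
    "intersect pixel ray(s) with plane z"
    uv=np.stack(np.broadcast_arrays(np.asarray(u,float),np.asarray(v,float)),-1)
    d=np.concatenate([(uv-[c['cx'],c['cy']])/[c['fx'],c['fy']],np.ones(uv.shape[:-1]+(1,))],-1)
    R=cv2.Rodrigues(np.array(c['rvec'],float))[0]; o=-R.T@np.array(c['tvec'],float).ravel()
    d=d@R; return o+d*((z-o[2])/d[...,2])[...,None]
def proj(c,P):
    return cv2.projectPoints(np.atleast_2d(np.array(P,float)),np.array(c['rvec'],float),np.array(c['tvec'],float),np.array([[c['fx'],0,c['cx']],[0,c['fy'],c['cy']],[0,0,1]]),None)[0][:,0]
E
python3 - <<'E'
from h import *
for tag in ('top0','scene0'):
    c=load(tag); W=world(c); f=c['frame'].astype(int); r,g,b=f[...,0],f[...,1],f[...,2]
    hsv=cv2.cvtColor(c['frame'],cv2.COLOR_RGB2HSV).astype(int)
    print(tag)
    # red pan rim: top points
    # near pan
    near=(np.hypot(W[...,0]-585,W[...,1]-125)<80)
    red=(r>90)&(g<60)&near
    ok=red&(W[...,2]>110); 
    P=W[ok]; 
    m,_=cv2.minEnclosingCircle(P[:,:2].astype(np.float32)); print('pan rim',m,_,np.median(P[:,2]),len(P))
    near=(W[...,0]>420)&(W[...,0]<545)&(W[...,1]>60)&(W[...,1]<140)&(W[...,2]>92)
    h=near&(r-b>40)&(g>70)
    P=W[h]; print('handle',P.mean(0),len(P),np.percentile(P[:,2],[5,50,95]))
    v=cv2.fitLine(P[:,:2].astype(np.float32),cv2.DIST_HUBER,0,.01,.01).ravel(); print(v,np.degrees(np.arctan2(v[1],v[0])), P[:,0].min())
    # skillet handle, saucepan handle
    k=(W[...,0]>650)&(W[...,0]<770)&(W[...,1]<-85)&(W[...,1]>-150)&(W[...,2]>80)&(W[...,2]<112)&(hsv[...,2]<60)
    P=W[k]; v=cv2.fitLine(P[:,:2].astype(np.float32),cv2.DIST_HUBER,0,.01,.01).ravel(); print('skh',len(P),P.mean(0),v,P[:,0].max())
    k=(W[...,1]>50)&(W[...,1]<170)&(W[...,0]>660)&(W[...,0]<760)&(W[...,2]>112)&(W[...,2]<145)&(hsv[...,2]<60)
    P=W[k]; v=cv2.fitLine(P[:,:2].astype(np.float32),cv2.DIST_HUBER,0,.01,.01).ravel(); print('sah',len(P),P.mean(0),v,P[:,1].max())
    k=(W[...,2]>128)&(np.hypot(W[...,0]-740,W[...,1]+17)<90)&(hsv[...,2]>90); P=W[k]; print('lid',cv2.minEnclosingCircle(P[:,:2].astype(np.float32)),np.median(P[:,2]))
    k=(W[...,2]>90)&(np.hypot(W[...,0]-580,W[...,1]+125)<92);P=W[k]; print('skillet',cv2.minEnclosingCircle(P[:,:2].astype(np.float32)))
    # knob
    kn=(np.hypot(W[...,0]-495,W[...,1]-350)<40)&(W[...,2]>8)
    P=W[kn]; print('knob',len(P),P.mean(0),'top',P[P[:,2]>34].mean(0),P[:,2].max())
    T=P[P[:,2]>34]; v=cv2.fitLine(T[:,:2].astype(np.float32),cv2.DIST_HUBER,0,.01,.01).ravel(); print(v,np.degrees(np.arctan2(v[1],v[0])))
    S=P[(P[:,2]>12)&(P[:,2]<28)]; print('skirt',cv2.minEnclosingCircle(S[:,:2].astype(np.float32)),np.median(S[:,2]))
c=load('top0')
a=ray(c,[197,442],[295.5,302],55.); print('panel edge',a, np.degrees(np.arctan2(*(a[1]-a[0])[:2])))
# spindle: flange visible; shaft tip at px (225+240/5,260+294/5)
print('red line ends',ray(c,[225+252/5,225+243/5],[260+232/5,260+268/5],57.))
print('tip',ray(c,225+241/5,260+292/5,75.))
E
```

```text
top0
pan rim (579.2299194335938, 119.58480072021484) 54.82762908935547 120.54833400678328 261
handle [479.64006225  96.43678086 110.50568272] 478 [107.06454777 110.56464608 113.87579442]
[9.7413319e-01 2.2597463e-01 4.7971857e+02 9.6563499e+01] 13.060196 433.3974282397785
skh 511 [ 693.27633247 -114.91962869   96.3194837 ] [ 9.8383951e-01  1.7905261e-01  6.9584625e+02 -1.1411228e+02] 743.9112129418668
sah 482 [722.3627588   97.58419388 129.78835353] [ 1.3920946e-01 -9.9026299e-01  7.2220618e+02  9.7580200e+01] 141.59816668578003
lid ((740.37158203125, -17.17692756652832), 71.81705474853516) 145.79574575837486
skillet ((584.3765869140625, -130.04190063476562), 87.99823760986328)
knob 400 [497.14088525 358.27922799  31.28239046] top [496.45209244 361.28096321  42.22402815] 48.28613385975866
[9.5886672e-01 2.8385660e-01 4.9657648e+02 3.6099063e+02] 16.490515
skirt ((496.85992431640625, 362.29864501953125), 21.283594131469727) 22.473364189875394
scene0
pan rim (582.141845703125, 119.45913696289062) 55.8680419921875 117.692208210862 297
handle [483.94621853  96.76250816 109.38683037] 250 
[... 375 characters left out ...]
8409402814087
lid ((741.5076904296875, -17.413005828857422), 72.30272674560547) 144.5510019876968
skillet ((585.4652099609375, -133.90090942382812), 88.2611083984375)
knob 339 [503.11329626 360.53382716  27.39831611] top [500.11373484 361.55850834  40.07727623] 46.36733559399692
[9.5504087e-01 2.9647422e-01 5.0050040e+02 3.6145599e+02] 17.245958
skirt ((497.8075866699219, 361.80584716796875), 22.070226669311523) 20.440848588091846
panel edge [[ 496.09961667  230.31316743   55.        ]
 [ 486.66592067 -249.18815472   55.        ]] -178.87290979351985
red line ends [[476.08369494  77.71450655  57.        ]
 [462.13627786  81.02397697  57.        ]]
tip [454.19905224  80.56100802  75.        ]
```

```bash
cat >> h.py <<'E'
from scipy.spatial.transform import Rotation as Rn
def tool(s=None):
    s=s or telemetry.sense(); q=s['ee_rot']; return np.array(s['eef_pos']),Rn.from_quat([q[1],q[2],q[3],q[0]]).as_matrix()
def plan(p,yaw,s=None):
    "cm shift in tool axes and twist to put TCP at p with tool down, tool-x at yaw (deg)"
    o,R=tool(s); yw=np.radians(yaw)
    x=np.array([np.cos(yw),np.sin(yw),0]); y=np.array([0,0,-1.]); T=np.stack([x,y,np.cross(x,y)],1)
    d=R.T@(np.array(p,float)-o)/10; t=Rn.from_matrix(R.T@T).as_rotvec(); return np.round(d,2),np.round(t,3)
def st():
    s=telemetry.sense(); o,R=tool(s)
    print('t',round(s['time_s'],2),'p',np.round(o,1),'xyaw',round(np.degrees(np.arctan2(R[1,0],R[0,0])),2),'tilt',np.round(R[:,1],3),'q',np.round(s['joints'],3),'F',np.round(s['force'],1),'M',np.round(s['wrist_torque'],2),'g',round(s['grip_width'],3))
E
python3 - <<'E'
from h import *
st(); print(tool()[1].round(3))
p=np.array([580.5,119.5]); a=np.radians(-167.3); g=p+118*np.array([np.cos(a),np.sin(a)]); print(g)
for y in (-77.3,102.7): print(plan([g[0],g[1],160],y))
E
```

```text
t 0.1 p [ 176.9 -494.   230.8] xyaw -70.3 tilt [-0.     0.001 -1.   ] q [-1.45   0.313  1.498  0.     1.331 -0.223] F [0.7 0.  0.6] M [-0.02 -0.03 -0.  ] g 0.999
[[ 0.337 -0.     0.941]
 [-0.941  0.001  0.337]
 [-0.001 -1.     0.   ]]
[465.38692381  93.55814789]
(array([-45.59,   7.14,  46.96]), array([-0.   ,  0.122, -0.001]))
(array([-45.59,   7.14,  46.96]), array([-2.000e-03, -3.019e+00,  0.000e+00]))
```

```bash
python3 -m handwheel '[{"delta_pos":[-4,0,4],"twist":[0,0.01,0],"jaw":1},{"delta_pos":[-45.6,0,47],"twist":[0,0.12,0],"jaw":1},{"delta_pos":[-45.6,0,47],"twist":[0,0.12,0],"jaw":1},{"delta_pos":[-45.6,0,47],"twist":[0,0.12,0],"jaw":1},{"delta_pos":[-45.6,0,47],"twist":[0,0.12,0],"jaw":1},{"delta_pos":[-45.6,0,47],"twist":[0,0.12,0],"jaw":1},{"delta_pos":[-45.6,0,47],"twist":[0,0.12,0],"jaw":1},{"delta_pos":[-45.6,0,47],"twist":[0,0.12,0],"jaw":1},{"delta_pos":[-45.6,0,47],"twist":[0,0.12,0],"jaw":1},{"delta_pos":[-45.6,0,47],"twist":[0,0.12,0],"jaw":1}]' 20
python3 -c "
from h import *
st()
print(plan([465.4,93.6,150],-77.3))"
```

```text
time_s: 0.93
eef_pos: [360.7, -118.2, 231.3]
ee_rot: [-0.553, 0.553, -0.441, 0.441]
force: [0.5, -1.6, -0.0]
grip_width: 0.997
t 0.93 p [ 360.7 -118.2  231.3] xyaw -77.2 tilt [ 0. -0. -1.] q [-0.628 -0.017  1.884 -0.     1.274  0.719] F [ 0.5 -1.6 -0. ] M [-0.03 -0.01 -0.02] g 0.997
(array([-18.34,   8.13,  14.9 ]), array([-0.   ,  0.002,  0.   ]))
```

```bash
python3 -m handwheel '[{"delta_pos":[-18.3,0,14.9],"twist":[0,0,0],"jaw":1},{"delta_pos":[-18.3,0,14.9],"twist":[0,0,0],"jaw":1},{"delta_pos":[-18.3,0,14.9],"twist":[0,0,0],"jaw":1},{"delta_pos":[-18.3,0,14.9],"twist":[0,0,0],"jaw":1},{"delta_pos":[-18.3,0,14.9],"twist":[0,0,0],"jaw":1},{"delta_pos":[-18.3,2,14.9],"twist":[0,0,0],"jaw":1},{"delta_pos":[-18.3,5,14.9],"twist":[0,0,0],"jaw":1},{"delta_pos":[-18.3,8,14.9],"twist":[0,0,0],"jaw":1},{"delta_pos":[-18.3,8,14.9],"twist":[0,0,0],"jaw":1},{"delta_pos":[-18.3,8,14.9],"twist":[0,0,0],"jaw":1}]'
python3 -c "
from h import *
st()
print(plan([465.4,93.6,86],-77.3)); cap('top','t1'); c=cap('scene','s1')
"
```

```text
time_s: 1.77
eef_pos: [464.7, 91.3, 151.0]
ee_rot: [-0.552, 0.553, -0.442, 0.44]
force: [0.6, 0.2, 0.4]
grip_width: 0.999
t 1.77 p [464.7  91.3 151. ] xyaw -77.18 tilt [-0.003  0.    -1.   ] q [-0.054  0.286  1.759 -0.     1.1    1.293] F [0.6 0.2 0.4] M [-0.05 -0.06 -0.02] g 0.999
(array([-0.21,  6.5 ,  0.14]), array([ 0.003,  0.002, -0.001]))
```

View pics/s1.png

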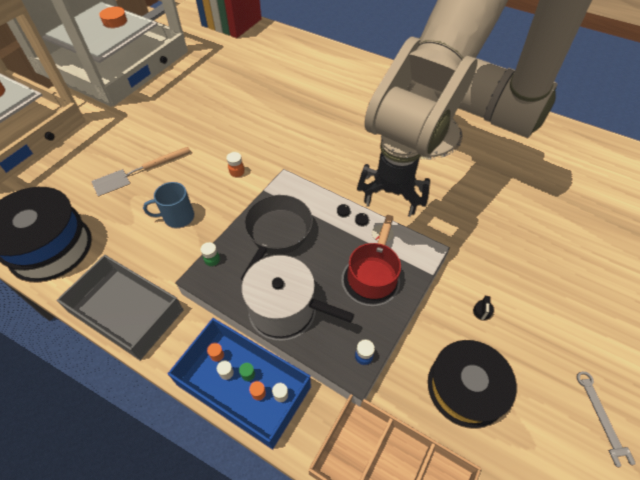

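The picture shows the open gripper above the handle near (393,215), with the fingers on either side of it. I'll go down and grip.

```bash
python3 -m handwheel '[{"delta_pos":[-0.2,2,0.1],"twist":[0,0,0],"jaw":1},{"delta_pos":[-0.2,4,0.1],"twist":[0,0,0],"jaw":1},{"delta_pos":[-0.2,6,0.1],"twist":[0,0,0],"jaw":1},{"delta_pos":[-0.2,6.5,0.1],"twist":[0,0,0],"jaw":1},{"delta_pos":[-0.2,6.5,0.1],"twist":[0,0,0],"jaw":0.3},{"delta_pos":[-0.2,6.5,0.1],"twist":[0,0,0],"jaw":0.1},{"delta_pos":[-0.2,6.5,0.1],"twist":[0,0,0],"jaw":0.1},{"delta_pos":[-0.2,6.5,0.1],"twist":[0,0,0],"jaw":0.1},{"delta_pos":[-0.2,6.5,0.1],"twist":[0,0,0],"jaw":0.1},{"delta_pos":[-0.2,6.5,0.1],"twist":[0,0,0],"jaw":0.1}]' 20
python3 -c "
from h import *
st()
cap('top','t2'); c=cap('scene','s2')
cv2.imwrite('pics/s2z.png',cv2.resize(c['frame'][130:330,300:460],None,fx=3,fy=3,interpolation=2)[:,:,::-1])
"
```

```text
time_s: 2.7
eef_pos: [465.9, 93.5, 86.9]
ee_rot: [0.553, -0.553, 0.441, -0.441]
force: [-0.7, 0.2, 2.1]
grip_width: 0.206
t 2.7 p [465.9  93.5  86.9] xyaw -77.17 tilt [ 0.001  0.    -1.   ] q [-0.049  0.381  1.823  0.     0.937  1.298] F [-0.7  0.2  2.1] M [-0.02  0.1   0.04] g 0.206
```

View pics/s2z.png

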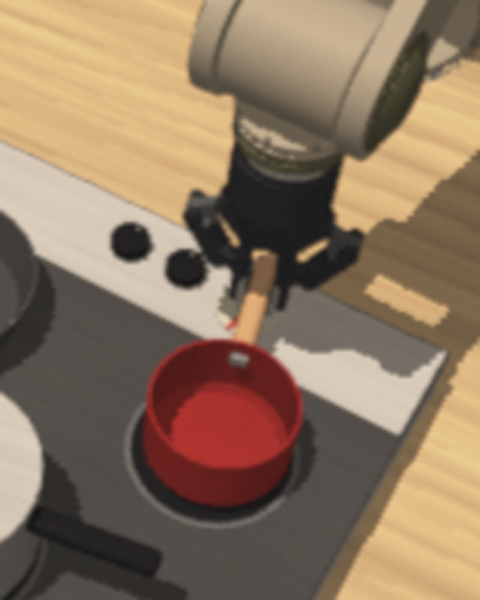

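```bash
python3 -m handwheel '[{"delta_pos":[0.98,0,0.04],"twist":[0,-0.0838,0],"jaw":0.1},{"delta_pos":[1.96,0,0.16],"twist":[0,-0.1676,0],"jaw":0.1},{"delta_pos":[2.92,0,0.37],"twist":[0,-0.2513,0],"jaw":0.1},{"delta_pos":[3.87,0,0.65],"twist":[0,-0.3351,0],"jaw":0.1},{"delta_pos":[4.78,0,1.02],"twist":[0,-0.4189,0],"jaw":0.1},{"delta_pos":[5.67,0,1.45],"twist":[0,-0.5027,0],"jaw":0.1},{"delta_pos":[6.51,0,1.96],"twist":[0,-0.5864,0],"jaw":0.1},{"delta_pos":[7.3,0,2.54],"twist":[0,-0.6702,0],"jaw":0.1},{"delta_pos":[8.05,0,3.19],"twist":[0,-0.754,0],"jaw":0.1},{"delta_pos":[8.74,0,3.89],"twist":[0,-0.8378,0],"jaw":0.1}]'
python3 -c "
from h import *
st()
cap('top','t3'); c=cap('scene','s3')
cv2.imwrite('pics/s3z.png',cv2.resize(c['frame'][130:330,230:460],None,fx=3,fy=3,interpolation=2)[:,:,::-1])
st()
"
```

```text
time_s: 3.63
eef_pos: [522.6, 16.8, 86.5]
ee_rot: [-0.685, 0.685, -0.177, 0.176]
force: [-4.9, 1.1, 4.9]
grip_width: 0.202
t 3.63 p [522.6  16.8  86.5] xyaw -28.9 tilt [-0.002  0.    -1.   ] q [-0.192  0.471  1.68   0.     0.992  0.312] F [-4.9  1.1  4.9] M [0.43 0.7  0.35] g 0.202
t 3.73 p [523.5  16.4  86.5] xyaw -29.11 tilt [ 0. -0. -1.] q [-0.193  0.472  1.679 -0.     0.991  0.316] F [-2.   0.2  5. ] M [0.06 0.2  0.1 ] g 0.203
```

View pics/s3z.png

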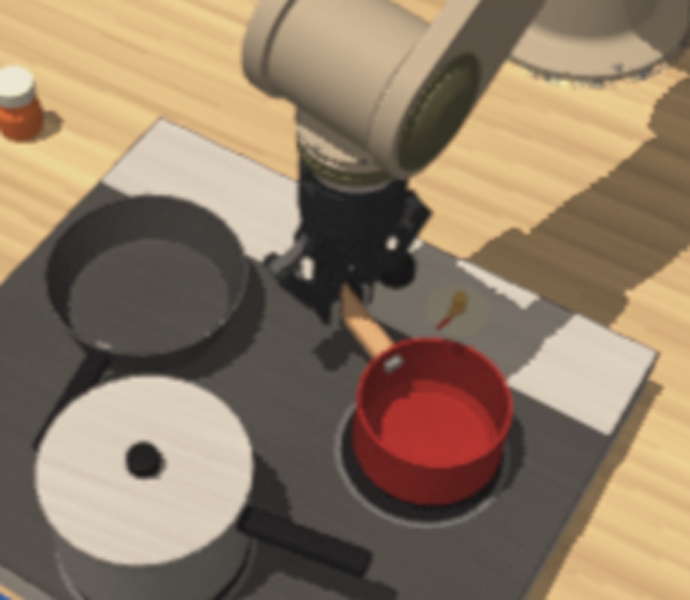

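The handle now points between the skillet and the panel (crop (350,305)), and the pan is still on its ring. I'll finish the second half of the swing.

```bash
python3 -m handwheel '[{"delta_pos":[1,0,0.04],"twist":[0,-0.0855,0],"jaw":0.1},{"delta_pos":[2,0,0.17],"twist":[0,-0.171,0],"jaw":0.1},{"delta_pos":[2.98,0,0.38],"twist":[0,-0.2566,0],"jaw":0.1},{"delta_pos":[3.94,0,0.68],"twist":[0,-0.3421,0],"jaw":0.1},{"delta_pos":[4.88,0,1.06],"twist":[0,-0.4276,0],"jaw":0.1},{"delta_pos":[5.77,0,1.51],"twist":[0,-0.5131,0],"jaw":0.1},{"delta_pos":[6.63,0,2.05],"twist":[0,-0.5987,0],"jaw":0.1},{"delta_pos":[7.43,0,2.65],"twist":[0,-0.6842,0],"jaw":0.1},{"delta_pos":[8.18,0,3.32],"twist":[0,-0.7697,0],"jaw":0.1},{"delta_pos":[8.88,0,4.04],"twist":[0,-0.8552,0],"jaw":0.1}]'
python3 -c "
from h import *
c=cap('top','t4'); s=cap('scene','s4')
cv2.imwrite('pics/s4z.png',cv2.resize(s['frame'][130:330,230:460],None,fx=3,fy=3,interpolation=2)[:,:,::-1])
st()
for c in (c,s):
    W=world(c); f=c['frame'].astype(int)
    ok=(f[...,0]>90)&(f[...,1]<60)&(np.hypot(W[...,0]-585,W[...,1]-125)<80)&(W[...,2]>110)
    print(cv2.minEnclosingCircle(W[ok][:,:2].astype(np.float32)))
"
```

```text
time_s: 4.57
eef_pos: [620.1, 8.6, 86.6]
ee_rot: [-0.696, 0.697, 0.122, -0.123]
force: [-4.2, -3.5, 5.7]
grip_width: 0.204
t 4.67 p [620.6   8.9  86.5] xyaw 19.8 tilt [ 0.    -0.001 -1.   ] q [-1.740e-01  6.570e-01  1.361e+00 -1.000e-03  1.123e+00 -5.190e-01] F [-1.9 -1.3  5.7] M [-0.07  0.27  0.17] g 0.208
((580.5097045898438, 121.72285461425781), 53.42758560180664)
((582.0518798828125, 117.43844604492188), 55.617069244384766)
```

View pics/s4z.png

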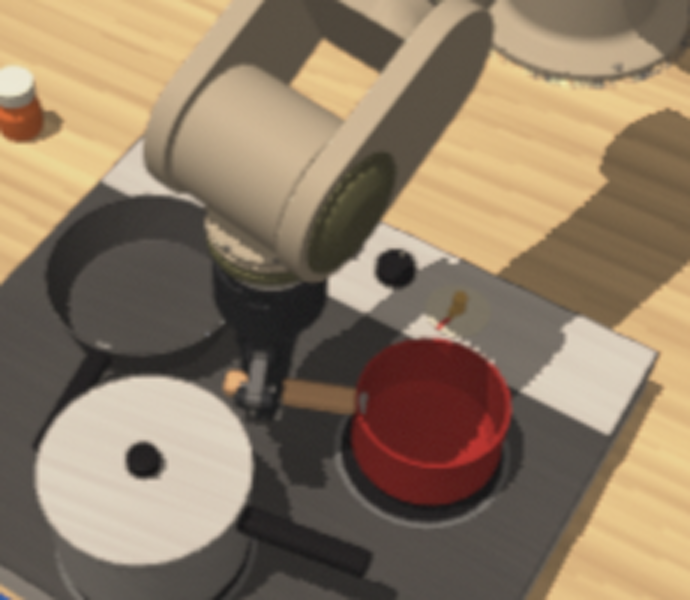

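The handle now lies in the gap, with its end at crop (235,385), and the pan centre is unmoved. I'll release and lift.

```bash
python3 -m handwheel '[{"delta_pos":[0,0,0],"twist":[0,0,0],"jaw":0.3},{"delta_pos":[0,0,0],"twist":[0,0,0],"jaw":0.5},{"delta_pos":[0,0,0],"twist":[0,0,0],"jaw":0.5},{"delta_pos":[0,0,0],"twist":[0,0,0],"jaw":0.5},{"delta_pos":[0,-1,0],"twist":[0,0,0],"jaw":0.5},{"delta_pos":[0,-4,0],"twist":[0,0,0],"jaw":0.5},{"delta_pos":[0,-8,0],"twist":[0,0,0],"jaw":0.5},{"delta_pos":[0,-12,0],"twist":[0,0,0],"jaw":0.5},{"delta_pos":[0,-14.5,0],"twist":[0,0,0],"jaw":0.6},{"delta_pos":[0,-14.5,0],"twist":[0,0,0],"jaw":0.6}]'
python3 -c "
from h import *
st()
print(plan([497.5,362,230],-73.1))
"
```

```text
time_s: 5.5
eef_pos: [621.9, 8.7, 238.6]
ee_rot: [-0.695, 0.698, 0.125, -0.118]
force: [0.5, -0.1, 0.3]
grip_width: 0.599
t 5.5 p [621.9   8.7 238.6] xyaw 19.8 tilt [ 0.011 -0.002 -1.   ] q [-0.174  0.521  1.174  0.     1.435 -0.52 ] F [ 0.5 -0.1  0.3] M [-0.   -0.02  0.01] g 0.599
(array([ 0.25,  0.66, 37.46]), array([-0.004,  1.621,  0.012]))
```

```bash
python3 -m handwheel '[{"delta_pos":[0.2,0,4],"twist":[0,0.12,0],"jaw":0.6},{"delta_pos":[0.2,0,8],"twist":[0,0.24,0],"jaw":0.6},{"delta_pos":[0.2,0,12],"twist":[0,0.36,0],"jaw":0.6},{"delta_pos":[0.2,0,16],"twist":[0,0.48,0],"jaw":0.6},{"delta_pos":[0.2,0,20],"twist":[0,0.6,0],"jaw":0.6},{"delta_pos":[0.2,0,24],"twist":[0,0.72,0],"jaw":0.6},{"delta_pos":[0.2,0,28],"twist":[0,0.84,0],"jaw":0.6},{"delta_pos":[0.2,0,32],"twist":[0,0.96,0],"jaw":0.6},{"delta_pos":[0.2,0,35],"twist":[0,1.08,0],"jaw":0.6},{"delta_pos":[0.2,0,37.4],"twist":[0,1.2,0],"jaw":0.6}]'
python3 - <<'E'
from h import *
st()
print(plan([497.5,362,120],-73.1))
c=cap('top','t5'); s=cap('scene','s5')
for cc,n in((c,'t5z'),(s,'s5z')):
    uv=proj(cc,[460,75,57])[0].astype(int); print(uv)
    cv2.imwrite(f'pics/{n}.png',cv2.resize(cc['frame'][uv[1]-30:uv[1]+30,uv[0]-40:uv[0]+40],None,fx=8,fy=8,interpolation=2)[:,:,::-1])
E
```

```text
time_s: 6.33
eef_pos: [493.5, 364.0, 231.5]
ee_rot: [0.644, -0.643, 0.293, -0.293]
force: [0.4, -0.6, -0.0]
grip_width: 0.596
t 6.33 p [493.5 364.  231.5] xyaw -48.93 tilt [-0.     0.001 -1.   ] q [4.450e-01 5.110e-01 1.208e+00 1.000e-03 1.423e+00 1.298e+00] F [ 0.4 -0.6 -0. ] M [-0.03 -0.02  0.  ] g 0.596
(array([ 0.42, 11.15,  0.16]), array([-0.   ,  0.422, -0.001]))
[276 314]
[378 233]
```

View pics/t5.png

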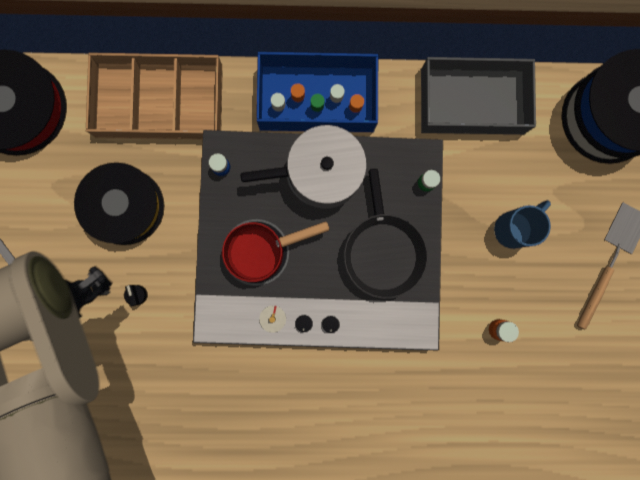

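View pics/t5z.png

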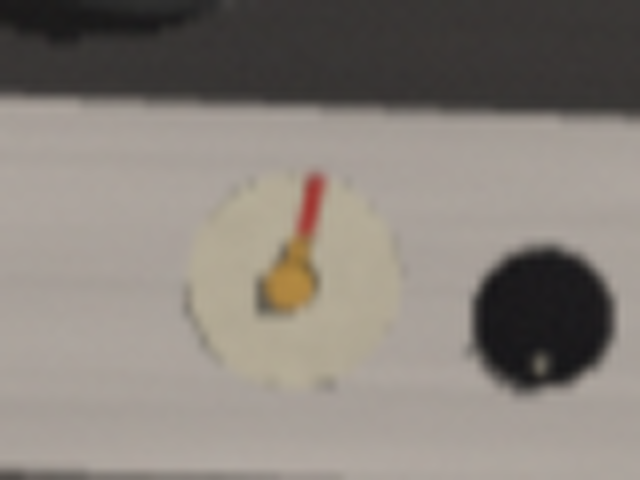

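View pics/s5z.png

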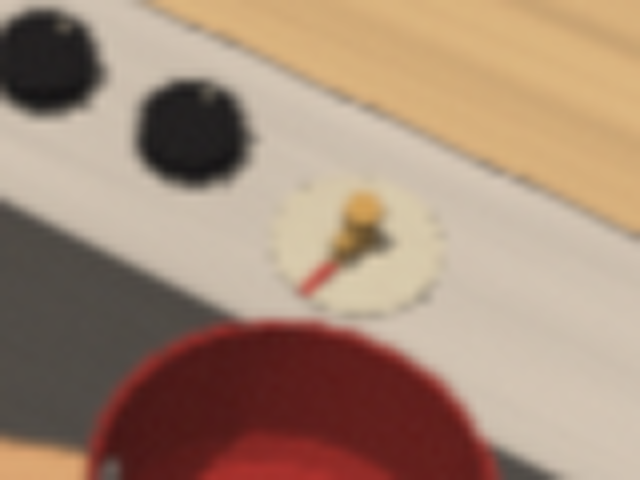

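```bash
python3 - <<'E'
from h import *
c=load('t5'); s=load('s5')
def px(o,x,y): return o[0]+x/8-.44,o[1]+y/8-.44
for cc,o,tip,fl,red,key in((c,(236,284),(290,285),(294,280),(317,176),(303,240)),(s,(338,203),(363,209),(357,247),(303,291),(338,262))):
    T=ray(cc,*px(o,*tip),75.);F=ray(cc,*px(o,*fl),57.);R=ray(cc,*px(o,*red),57.)
    print(T,F,R,np.degrees(np.arctan2(*(R-F)[1::-1])),np.degrees(np.arctan2(*(R-T)[1::-1])))
# colour-based flange: cream pixel centroid
# stripes of knob
for tag in ('top0','scene0'):
    k=load(tag); W=world(k); m=(np.hypot(W[...,0]-497,W[...,1]-362)<30)&(W[...,2]>32)&(k['frame'].min(-1)>110)
    v,u=np.nonzero(m); P=ray(k,u,v,42.); print(len(u)); 
    if len(u)>3: print(P.mean(0), cv2.fitLine(P[:,:2].astype(np.float32),cv2.DIST_HUBER,0,.01,.01).ravel()[:2])
E
```

```text
[452.69479225  83.19028407  75.        ] [452.54276521  83.39717834  57.        ] [477.70732864  78.15372102  57.        ] -11.770121772284709 -11.384923316186045
[456.56113319  81.88409058  75.        ] [456.92617401  82.42408588  57.        ] [479.77807488  75.94049685  57.        ] -15.839810624168978 -14.359467771339913
21
[506.15954566 366.62878624  42.        ] [0.9637944  0.26664644]
23
[508.47585978 363.87412465  42.        ] [0.94493985 0.32724413]
```

```bash
python3 -m handwheel '[{"delta_pos":[0.4,1,0.1],"twist":[0,0.12,0],"jaw":0.6},{"delta_pos":[0.4,4,0.1],"twist":[0,0.24,0],"jaw":0.6},{"delta_pos":[0.4,7,0.1],"twist":[0,0.36,0],"jaw":0.6},{"delta_pos":[0.4,11,0.1],"twist":[0,0.42,0],"jaw":0.6},{"delta_pos":[0.4,15,0.1],"twist":[0,0.42,0],"jaw":0.6},{"delta_pos":[0.4,17,0.1],"twist":[0,0.42,0],"jaw":0.6},{"delta_pos":[0.4,17,0.1],"twist":[0,0.42,0],"jaw":0.6},{"delta_pos":[0.4,17,0.1],"twist":[0,0.42,0],"jaw":0.6},{"delta_pos":[0.4,17,0.1],"twist":[0,0.42,0],"jaw":0.6},{"delta_pos":[0.4,17,0.1],"twist":[0,0.42,0],"jaw":0.6}]'
python3 - <<'E'
from h import *
st()
print(plan([497.5,362,26],-73.1))
s=cap('scene','s6'); c=cap('top','t6')
cv2.imwrite(f'pics/s6z.png',cv2.resize(s['frame'][250:350,440:530],None,fx=6,fy=6,interpolation=2)[:,:,::-1])
E
```

```text
time_s: 7.27
eef_pos: [499.9, 359.3, 63.7]
ee_rot: [0.571, -0.568, 0.418, -0.42]
force: [0.0, 0.4, -0.2]
grip_width: 0.604
t 7.27 p [499.9 359.3  63.7] xyaw -72.71 tilt [ 0.004  0.002 -1.   ] q [ 0.433  0.674  1.399 -0.     1.065  1.702] F [ 0.   0.4 -0.2] M [-0.03 -0.   -0.01] g 0.604
(array([-0.33,  3.77, -0.16]), array([-0.004,  0.007, -0.   ]))
```

View pics/s6z.png

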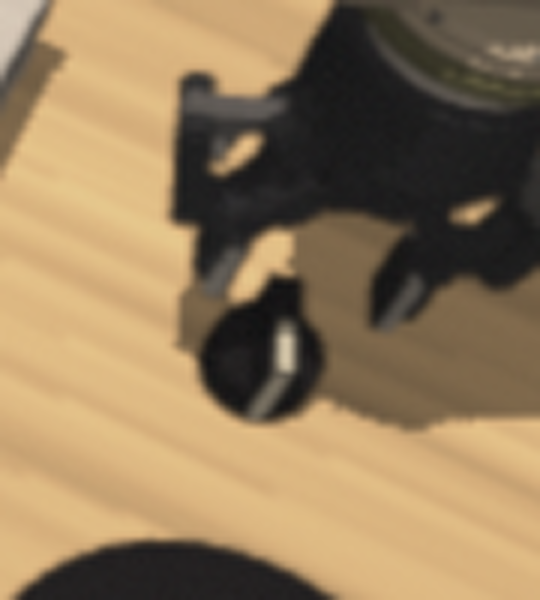

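The fingers stand on either side of the knob's bar (crop (210,290) and (385,325), bar at (285,320)). I'll go down and close.

```bash
python3 -m handwheel '[{"delta_pos":[-0.3,1.5,-0.1],"twist":[0,0,0],"jaw":0.6},{"delta_pos":[-0.3,3,-0.1],"twist":[0,0,0],"jaw":0.6},{"delta_pos":[-0.3,3.8,-0.1],"twist":[0,0,0],"jaw":0.6},{"delta_pos":[-0.3,3.8,-0.1],"twist":[0,0,0],"jaw":0.6},{"delta_pos":[-0.3,3.8,-0.1],"twist":[0,0,0],"jaw":0.3},{"delta_pos":[-0.3,3.8,-0.1],"twist":[0,0,0],"jaw":0.05},{"delta_pos":[-0.3,3.8,-0.1],"twist":[0,0,0],"jaw":0.05},{"delta_pos":[-0.3,3.8,-0.1],"twist":[0,0,0],"jaw":0.05},{"delta_pos":[-0.3,3.8,-0.1],"twist":[0,0,0],"jaw":0.05},{"delta_pos":[-0.3,3.8,-0.1],"twist":[0,0,0],"jaw":0.05}]' 40
python3 - <<'E'
from h import *
st()
E
```

```text
time_s: 8.2
eef_pos: [497.4, 361.9, 24.4]
ee_rot: [0.57, -0.569, 0.419, -0.42]
force: [-1.0, -0.0, 6.3]
grip_width: 0.152
t 8.2 p [497.4 361.9  24.4] xyaw -72.72 tilt [ 0.002  0.001 -1.   ] q [ 0.439  0.727  1.421 -0.     0.992  1.708] F [-1.  -0.   6.3] M [-0.03  0.04 -0.  ] g 0.152
```

```bash
python3 - <<'E'
from h import *
print(plan([454.7,82.7,170],-102.5))
E
python3 -m handwheel '[{"delta_pos":[0,-1,0],"twist":[0,0,0],"jaw":0.05},{"delta_pos":[0,-4,0],"twist":[0,0,0],"jaw":0.05},{"delta_pos":[0,-8,0],"twist":[0,0,0],"jaw":0.05},{"delta_pos":[0,-12,0],"twist":[0,0,0],"jaw":0.05},{"delta_pos":[3,-14.5,0],"twist":[0,0.07,0],"jaw":0.05},{"delta_pos":[7,-14.5,-1],"twist":[0,0.17,0],"jaw":0.05},{"delta_pos":[11,-14.5,-3],"twist":[0,0.27,0],"jaw":0.05},{"delta_pos":[15,-14.5,-5],"twist":[0,0.37,0],"jaw":0.05},{"delta_pos":[19,-14.5,-7],"twist":[0,0.47,0],"jaw":0.05},{"delta_pos":[23,-14.5,-10],"twist":[0,0.52,0],"jaw":0.05}]'
python3 - <<'E'
from h import *
st();print(plan([454.7,82.7,125],-102.5))
E
```

```text
(array([ 25.38, -14.59, -12.34]), array([-0.002,  0.52 , -0.001]))
time_s: 9.03
eef_pos: [474.6, 126.9, 168.8]
ee_rot: [-0.441, 0.441, -0.552, 0.553]
force: [1.4, -0.0, -0.4]
grip_width: 0.15
t 9.03 p [474.6 126.9 168.8] xyaw -102.81 tilt [ 0.001 -0.    -1.   ] q [ 0.022  0.299  1.688 -0.     1.153  1.817] F [ 1.4 -0.  -0.4] M [-0.04 -0.05 -0.04] g 0.15
(array([ 4.75,  4.38, -0.97]), array([-0.001, -0.005, -0.   ]))
```

```bash
python3 -m handwheel '[{"delta_pos":[4,0,-0.8],"twist":[0,0,0],"jaw":0.05},{"delta_pos":[4.7,1,-1],"twist":[0,-0.005,0],"jaw":0.05},{"delta_pos":[4.7,2,-1],"twist":[0,-0.005,0],"jaw":0.05},{"delta_pos":[4.7,3,-1],"twist":[0,-0.005,0],"jaw":0.05},{"delta_pos":[4.7,4,-1],"twist":[0,-0.005,0],"jaw":0.05},{"delta_pos":[4.7,4.4,-1],"twist":[0,-0.005,0],"jaw":0.05},{"delta_pos":[4.7,4.4,-1],"twist":[0,-0.005,0],"jaw":0.05},{"delta_pos":[4.7,4.4,-1],"twist":[0,-0.005,0],"jaw":0.05},{"delta_pos":[4.7,4.4,-1],"twist":[0,-0.005,0],"jaw":0.05},{"delta_pos":[4.7,4.4,-1],"twist":[0,-0.005,0],"jaw":0.05}]'
python3 - <<'E'
from h import *
st()
c=cap('top','t7'); s=cap('scene','s7')
for cc,n in((c,'t7z'),(s,'s7z')):
    uv=proj(cc,[460,75,90])[0].astype(int); print(uv)
    cv2.imwrite(f'pics/{n}.png',cv2.resize(cc['frame'][uv[1]-35:uv[1]+35,uv[0]-40:uv[0]+40],None,fx=8,fy=8,interpolation=2)[:,:,::-1])
E
```

```text
time_s: 9.87
eef_pos: [455.3, 85.1, 124.9]
ee_rot: [-0.444, 0.444, -0.55, 0.551]
force: [0.0, 0.8, -1.3]
grip_width: 0.153
t 9.87 p [455.3  85.1 124.9] xyaw -102.23 tilt [ 0.001 -0.    -1.   ] q [-0.069  0.299  1.82   0.     1.021  1.715] F [ 0.   0.8 -1.3] M [ 0.   -0.02 -0.06] g 0.153
[275 315]
[380 224]
```

View pics/t7z.png

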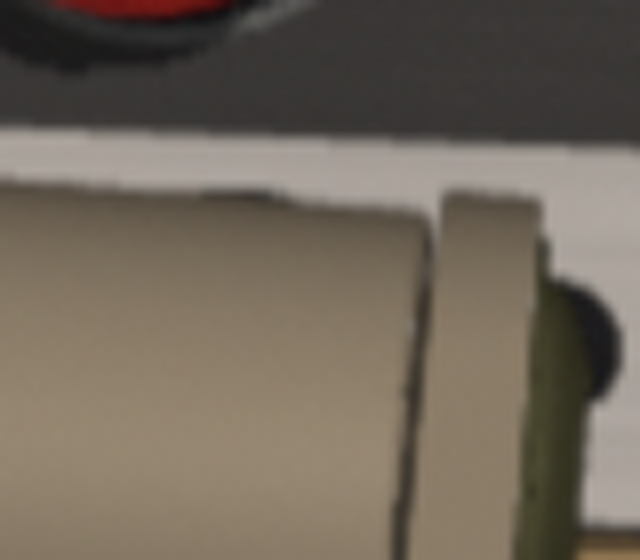

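View pics/s7z.png

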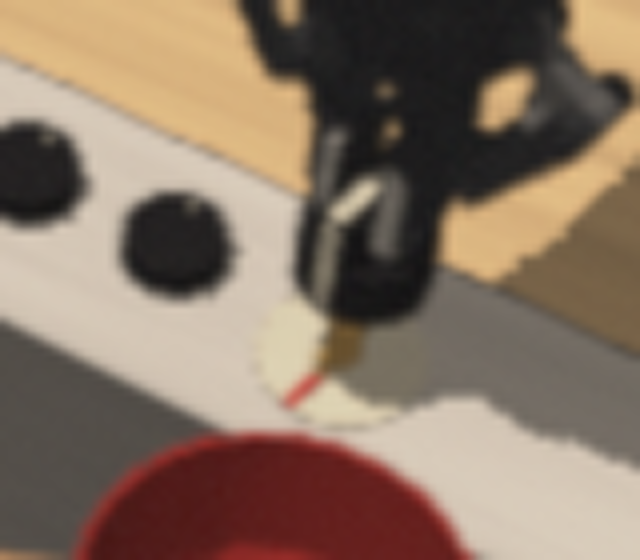

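```bash
python3 - <<'E'
from h import *
s=load('s7'); o=np.array([340,189])
t=np.linspace(0,2*np.pi,180)
def sil(cx,cy,z0):
    P=[[cx+21*np.cos(a),cy+21*np.sin(a),z] for z in (z0,z0+22) for a in t]
    return (proj(s,P)-o+.44)*8
im=cv2.imread('pics/s7z.png')
for cx,cy,col in((455.3,85.1,(0,255,0)),(456.7,82.1,(255,0,255))):
    k=sil(cx,cy,100.5); print(k[:,0].min(),k[:,0].max(),k[:,1].max()); cv2.polylines(im,[k.astype(int)[:180]],True,col,1); cv2.polylines(im,[k.astype(int)[180:]],True,col,1)
# flange and tip as drawn from s5 estimate
F=[[456.7+26*np.cos(a),82.1+26*np.sin(a),57] for a in t]; cv2.polylines(im,[((proj(s,F)-o+.44)*8).astype(int)],True,(0,0,255),1)
cv2.imwrite('pics/s7o.png',im)
E
```

```text
296.49450058992215 453.12625680539077 327.1588558001147
285.027292590215 441.40063032554554 326.1928510357777
```

View pics/s7o.png

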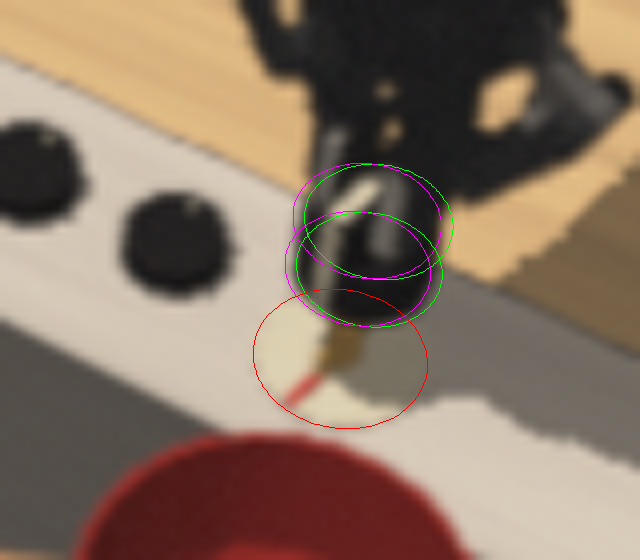

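```bash
cat > fit.py <<'E'
from h import *
from scipy.optimize import minimize
t=np.linspace(0,2*np.pi,120)
def edges(cc,mask_win,thr):
    pass
def render(cc,polys,win,ss=8):
    u0,v0,w,h=win; out=[]
    for P in polys:
        uv=(proj(cc,P)-[u0,v0]+.5)*ss-.5
        m=np.zeros((h*ss,w*ss),np.uint8); hull=cv2.convexHull(uv.astype(np.float32)).astype(int)
        cv2.fillPoly(m,[hull],255); out.append(cv2.resize(m,(w,h),interpolation=cv2.INTER_AREA)/255.)
    return out
def fitflange(cc,x0,win):
    f=cc['frame'].astype(float); u0,v0,w,h=win; sub=f[v0:v0+h,u0:u0+w]
    # yellowness: (r+g)/2-b
    y=(sub[...,0]+sub[...,1])/2-sub[...,2]; sat=sub.max(-1)
    return y
E
python3 - <<'E'
from fit import *
# flange from t5/s5 by yellowness ratio
for tag,u,v in(('t5',272,318),('s5',383,233)):
    c=load(tag); f=c['frame'].astype(float); win=(u-22,v-20,44,40); sub=f[win[1]:win[1]+40,win[0]:win[0]+44]
    y=((sub[...,0]+sub[...,1])/2-sub[...,2])/sub.max(-1)
    print(tag,'panel',np.median(y[:3]),'flange',np.median(y[15:25,15:28]))
    lo,hi=np.median(y[(y<.12)]),np.median(y[15:25,15:28])
    tgt=np.clip((y-lo)/(hi-lo),0,1)
    def cost(p):
        m=render(c,[[[p[0]+26*np.cos(a),p[1]+26*np.sin(a),57] for a in t]],win)[0]
        return ((m-tgt)**2).sum()
    r=minimize(cost,[455,82],method='Nelder-Mead',options=dict(initial_simplex=[[455,82],[459,83],[453,86]],xatol=.05)); print('flange',r.x,r.fun)
    im=np.hstack([tgt,render(c,[[[r.x[0]+26*np.cos(a),r.x[1]+26*np.sin(a),57] for a in t]],win)[0]])
    cv2.imwrite(f'pics/fl_{tag}.png',cv2.resize(im*255,None,fx=6,fy=6,interpolation=0))
# knob from s7: dark mask lower part
c=load('s7'); win=(340+30,189+26,30,18); g=c['frame'].max(-1).astype(float)[win[1]:win[1]+win[3],win[0]:win[0]+win[2]]
print(np.round(g[:, ::2]).astype(int))
E
```

```text
t5 panel 0.06363636363636363 flange 0.15274916943521594
flange [452.37186226  83.32577566] 22.80898605817373
s5 panel 0.32305773745034305 flange 0.18541963390831884
flange [456.14138794  81.90248203] 494.37164644189363
[[211 213 215 198  66  75 198 145  54 102  59  28  39 166 185]
 [210 212 213 192  55  76 155  76  53 101  51  29  55 199 215]
 [207 211 212 178  44 101  85  36  64  98  44  31  63 214 220]
 [207 209 211 170  38 101  84  23  67  96  42  34  67 216 219]
 [199 211 210 169  37 106  76  21  72  93  39  29  75 217 219]
 [184 214 211 165  36 114  57  22  58  84  39  25  84 218 220]
 [204 213 213 159  38 117  52  22  33  54  29  24  91 206 220]
 [206 211 212 141  42 123  45  27  32  36  28  21  71 150 203]
 [208 212 211 146  50 122  43  31  32  33  30  23  83 115 128]
 [212 212 212 169  57 115  36  24  30  24  23  27  91 118 113]
 [211 213 212 182  82 107  32  24  23  23  20  35 103 115 116]
 [211 212 213 200 130 100  27  25  25  23  25  50 110 114 116]
 [210 211 216 217 188  98  30  24  23  24  28  74 112 113 114]
 [211 210 218 219 216 140  47  30  30  36  60  96 113 113 113]
 [210 210 217 219 219 184  83  64  63  75 101 114 113 113 113]
 [211 214 218 219 218 170 106 100 104 115 118 117 114 114 113]
 [210 215 219 220 216 137 102 104 117 119 119 118 116 114 114]
 [211 213 219 220 215 149 103 103 119 120 118 118 116 115 114]][ WARN:0@0.853] global loadsave.cpp:1063 imwrite_ Unsupported depth image for selected encoder is fallbacked to CV_8U.
```

```bash
python3 - <<'E'
from fit import *
from scipy.optimize import least_squares
c=load('s7'); g=c['frame'].max(-1).astype(float); pts=[]
def cross(vals,idx,th):
    for i in range(len(vals)-1):
        if (vals[i]-th)*(vals[i+1]-th)<=0: return idx[i]+(vals[i]-th)/(vals[i]-vals[i+1])*(idx[i+1]-idx[i])
for v in range(219,227): pts.append((cross(g[v,372:382],np.arange(372,382),125),v))
for v in range(224,229): pts.append((cross(g[v,400:386:-1],np.arange(400,386,-1),70),v))
for v in range(216,220): pts.append((cross(g[v,400:386:-1],np.arange(400,386,-1),125),v))
for u in range(383,392): pts.append((u,cross(g[233:222:-1,u],np.arange(233,222,-1),68)))
pts=np.array([p for p in pts if None not in p],np.float32); 
def hull(p,z0=100.5): return cv2.convexHull(proj(c,[[p[0]+21*np.cos(a),p[1]+21*np.sin(a),z] for z in (z0,z0+22) for a in t]).astype(np.float32))
f=lambda p:[cv2.pointPolygonTest(hull(p),(float(a),float(b)),True) for a,b in pts]
for z in (99.5,100.5,101.5):
    f=lambda p:[cv2.pointPolygonTest(hull(p,z),(float(a),float(b)),True) for a,b in pts]
    r=least_squares(f,[455,85],diff_step=1e-3,loss='soft_l1',f_scale=.3); print(z,r.x,np.round(np.array(r.fun),2).tolist())
r=least_squares(lambda p:[cv2.pointPolygonTest(hull(p[:2],p[2]),(float(a),float(b)),True) for a,b in pts],[455,85,100],diff_step=1e-3,loss='soft_l1',f_scale=.3); print(r.x)
E
```

```text
99.5 [454.652824    82.68777609] [0.39, 0.49, 0.58, 0.38, 0.22, 0.1, 0.1, 0.26, 0.28, 0.39, 0.18, -0.04, -0.11, 0.39, 0.61, 0.48, 0.33, -0.1, -0.13, -0.22, -0.03, 0.06, 0.02, -0.05, -0.03, -0.1]
100.5 [455.37727247  82.92682707] [0.4, 0.49, 0.58, 0.38, 0.22, 0.1, 0.09, 0.25, 0.3, 0.4, 0.19, -0.03, -0.1, 0.41, 0.63, 0.49, 0.35, -0.1, -0.14, -0.23, -0.04, 0.06, 0.01, -0.05, -0.03, -0.09]
101.5 [456.10856531  83.16073284] [0.41, 0.5, 0.59, 0.38, 0.22, 0.1, 0.09, 0.25, 0.31, 0.41, 0.19, -0.03, -0.1, 0.43, 0.65, 0.51, 0.36, -0.11, -0.14, -0.23, -0.04, 0.05, 0.01, -0.05, -0.03, -0.09]
[425.57772746  73.6684505   60.10427875]
```

```bash
python3 - <<'E'
from fit import *
s=load('s7'); P=lambda x,y,z: ray(s,340+x/8-.44,189+y/8-.44,z)
a=P(334,220,142.5);b=P(374,184,142.5); print(a,b,np.degrees(np.arctan2(*(a-b)[1::-1])))
a=P(288,404,57);b=P(322,375,57); print(a,b,np.degrees(np.arctan2(*(a-b)[1::-1])))
f=s['frame'].astype(float)
# sub-pixel PCA of stripe and red line
sub=f[200:222,375:395]; w=np.clip(sub.min(-1)-110,0,None); v,u=np.nonzero(w[:18]); 
v2,u2=np.nonzero((w>0)); print(list(zip(u2+375,v2+200,w[v2,u2].astype(int))))
for tag in('s5','t5'):
    q=load(tag); g=q['frame'].astype(float); x,y=proj(q,[468,79,57])[0].astype(int)
    r=np.clip(g[...,0]-g[...,1]*1.25-15,0,None)[y-14:y+14,x-14:x+14]; 
    fr=(g[...,0]>1.5*g[...,1])[y-14:y+14,x-14:x+14]&(g[...,2]>40)[y-14:y+14,x-14:x+14]
    v,u=np.nonzero(r*fr>20); ww=(r*fr)[v,u]; W=ray(q,u+x-14,v+y-14,57.); m=np.average(W,axis=0,weights=ww); C=np.cov(W[:,:2].T,aweights=ww); e=np.linalg.eigh(C)[1][:,1]; print(tag,len(u),m,np.degrees(np.arctan(e[1]/e[0])))
E
```

```text
[477.05163892  79.18344696 142.5       ] [459.74480512  83.00311343 142.5       ] -12.445820701739832
[479.95259338  76.36031711  57.        ] [465.18466149  80.21584294  57.        ] -14.631850456186868
[(np.int64(375), np.int64(200), np.int64(15)), (np.int64(376), np.int64(200), np.int64(16)), (np.int64(377), np.int64(200), np.int64(2)), (np.int64(375), np.int64(201), np.int64(16)), (np.int64(376), np.int64(201), np.int64(17)), (np.int64(377), np.int64(201), np.int64(5)), (np.int64(375), np.int64(202), np.int64(15)), (np.int64(376), np.int64(202), np.int64(14)), (np.int64(377), np.int64(202), np.int64(3)), (np.int64(375), np.int64(203), np.int64(17)), (np.int64(376), np.int64(203), np.int64(16)), (np.int64(377), np.int64(203), np.int64(11)), (np.int64(375), np.int64(204), np.int64(16)), (np.int64(376), np.int64(204), np.int64(16)), (np.int64(377), np.int64(204), np.int64(14)), (np.int64(375), np.int64(205), np.int64(15)), (np.int64(376), np.int64(205), np.int64(16)), (np.int64(377), np.int64(205), np.int64(15)), (np.int64(375), np.int64(206), np.int64(17)), (np.int64(376), np.int64
[... 2071 characters left out ...]
, np.int64(54)), (np.int64(377), np.int64(216), np.int64(4)), (np.int64(382), np.int64(216), np.int64(13)), (np.int64(375), np.int64(217), np.int64(69)), (np.int64(376), np.int64(217), np.int64(43)), (np.int64(375), np.int64(218), np.int64(68)), (np.int64(376), np.int64(218), np.int64(36)), (np.int64(375), np.int64(219), np.int64(66)), (np.int64(376), np.int64(219), np.int64(33)), (np.int64(375), np.int64(220), np.int64(66)), (np.int64(376), np.int64(220), np.int64(31)), (np.int64(375), np.int64(221), np.int64(64)), (np.int64(376), np.int64(221), np.int64(26))]
s5 35 [487.81801602  87.33434269  57.        ] -79.33337766277513
t5 12 [470.78437864  79.67443036  57.        ] -10.616284636137971
```

```bash
python3 - <<'E'
from h import *
st(); print(plan([455.8,84.0,104],-102.4), plan([455.8,84.0,96],-102.4))
E
```

```text
t 9.97 p [455.2  85.1 124.7] xyaw -102.23 tilt [ 0.001 -0.    -1.   ] q [-0.069  0.299  1.821  0.     1.021  1.715] F [-1.   0.2  0.1] M [-0.02 -0.    0.  ] g 0.154
(array([0.1 , 2.07, 0.08]), array([-0.001,  0.003, -0.   ])) (array([0.1 , 2.87, 0.08]), array([-0.001,  0.003, -0.   ]))
```

```bash
python3 -m handwheel '[{"delta_pos":[0.1,0.5,0.08],"twist":[0,0,0],"jaw":0.05},{"delta_pos":[0.1,1,0.08],"twist":[0,0,0],"jaw":0.05},{"delta_pos":[0.1,1.5,0.08],"twist":[0,0,0],"jaw":0.05},{"delta_pos":[0.1,2,0.08],"twist":[0,0,0],"jaw":0.05},{"delta_pos":[0.1,2.2,0.08],"twist":[0,0,0],"jaw":0.05},{"delta_pos":[0.1,2.4,0.08],"twist":[0,0,0],"jaw":0.05},{"delta_pos":[0.1,2.6,0.08],"twist":[0,0,0],"jaw":0.05},{"delta_pos":[0.1,2.75,0.08],"twist":[0,0,0],"jaw":0.05},{"delta_pos":[0.1,2.85,0.08],"twist":[0,0,0],"jaw":0.05},{"delta_pos":[0.1,2.85,0.08],"twist":[0,0,0],"jaw":0.05}]'
python3 -c "
from h import *
st()"
```

```text
time_s: 10.8
eef_pos: [455.6, 83.9, 95.7]
ee_rot: [0.444, -0.444, 0.55, -0.55]
force: [-1.1, -0.7, -0.9]
grip_width: 0.151
t 10.8 p [455.6  83.9  95.7] xyaw -102.23 tilt [-0.  0. -1.] q [-0.072  0.344  1.849  0.     0.948  1.713] F [-1.1 -0.7 -0.9] M [-0.03 -0.01 -0.01] g 0.151
```

No vertical force, so the bore is over the shaft. I'll keep going, past the top of the key.

```bash
python3 -m handwheel '[{"delta_pos":[0,0.15,0],"twist":[0,0,0],"jaw":0.05},{"delta_pos":[0,0.3,0],"twist":[0,0,0],"jaw":0.05},{"delta_pos":[0,0.4,0],"twist":[0,0,0],"jaw":0.05},{"delta_pos":[0,0.5,0],"twist":[0,0,0],"jaw":0.05},{"delta_pos":[0,0.6,0],"twist":[0,0,0],"jaw":0.05},{"delta_pos":[0,0.7,0],"twist":[0,0,0],"jaw":0.05},{"delta_pos":[0,0.8,0],"twist":[0,0,0],"jaw":0.05},{"delta_pos":[0,0.85,0],"twist":[0,0,0],"jaw":0.05},{"delta_pos":[0,0.85,0],"twist":[0,0,0],"jaw":0.05},{"delta_pos":[0,0.85,0],"twist":[0,0,0],"jaw":0.05}]'
python3 -c "
from h import *
st()"
```

```text
time_s: 11.63
eef_pos: [455.6, 83.9, 87.3]
ee_rot: [0.444, -0.444, 0.55, -0.55]
force: [-0.0, 0.4, -1.5]
grip_width: 0.157
t 11.63 p [455.6  83.9  87.3] xyaw -102.23 tilt [-0.  0. -1.] q [-0.072  0.358  1.856 -0.     0.927  1.713] F [-0.   0.4 -1.5] M [-0.04  0.08  0.01] g 0.157
```

```bash
python3 -m handwheel '[{"delta_pos":[0,0.15,0],"twist":[0,0,0],"jaw":0.05},{"delta_pos":[0,0.3,0],"twist":[0,0,0],"jaw":0.05},{"delta_pos":[0,0.4,0],"twist":[0,0,0],"jaw":0.05},{"delta_pos":[0,0.5,0],"twist":[0,0,0],"jaw":0.05},{"delta_pos":[0,0.6,0],"twist":[0,0,0],"jaw":0.05},{"delta_pos":[0,0.65,0],"twist":[0,0,0],"jaw":0.05},{"delta_pos":[0,0.7,0],"twist":[0,0,0],"jaw":0.05},{"delta_pos":[0,0.7,0],"twist":[0,0,0],"jaw":0.05},{"delta_pos":[0,0.7,0],"twist":[0,0,0],"jaw":0.05},{"delta_pos":[0,0.7,0],"twist":[0,0,0],"jaw":0.05}]'
python3 -c "
from h import *
st()"
```

```text
time_s: 12.47
eef_pos: [455.7, 83.9, 81.4]
ee_rot: [-0.444, 0.444, -0.55, 0.55]
force: [-6.3, -1.2, 14.6]
grip_width: 0.153
t 12.47 p [455.7  83.9  81.4] xyaw -102.22 tilt [ 0. -0. -1.] q [-0.071  0.368  1.861 -0.     0.912  1.713] F [-6.3 -1.2 14.6] M [-0.13  1.1   0.04] g 0.153
```

The knob stopped at TCP z 81.4 with 14.6 N, which is the height predicted for home. I'll let go and retreat.

```bash
python3 -m handwheel '[{"delta_pos":[0,0,0],"twist":[0,0,0],"jaw":0.3},{"delta_pos":[0,0,0],"twist":[0,0,0],"jaw":0.5},{"delta_pos":[0,0,0],"twist":[0,0,0],"jaw":0.5},{"delta_pos":[0,0,0],"twist":[0,0,0],"jaw":0.5},{"delta_pos":[0,-1,0],"twist":[0,0,0],"jaw":0.5},{"delta_pos":[0,-2.5,0],"twist":[0,0,0],"jaw":0.5},{"delta_pos":[0,-6,0],"twist":[0,0,0],"jaw":0.5},{"delta_pos":[0,-10,0],"twist":[0,0,0],"jaw":0.5},{"delta_pos":[0,-14,0],"twist":[0,0,0],"jaw":0.5},{"delta_pos":[0,-15,0],"twist":[0,0,0],"jaw":0.5}]'
python3 -m handwheel '[{"delta_pos":[-4,0,0],"twist":[0,0,0],"jaw":0.5},{"delta_pos":[-8,0,0],"twist":[0,0,0],"jaw":0.5},{"delta_pos":[-12,0,0],"twist":[0,0,0],"jaw":0.5},{"delta_pos":[-16,0,0],"twist":[0,0,0],"jaw":0.5},{"delta_pos":[-20,0,0],"twist":[0,0,0],"jaw":0.5},{"delta_pos":[-24,0,0],"twist":[0,0,0],"jaw":0.5},{"delta_pos":[-28,0,0],"twist":[0,0,0],"jaw":0.5},{"delta_pos":[-30,0,0],"twist":[0,0,0],"jaw":0.5},{"delta_pos":[-30,0,0],"twist":[0,0,0],"jaw":0.5},{"delta_pos":[-30,0,0],"twist":[0,0,0],"jaw":0.5}]'
python3 - <<'E'
from h import *
st()
c=cap('top','t9'); s=cap('scene','s9')
cv2.imwrite('pics/s9z.png',cv2.resize(s['frame'][170:340,230:460],None,fx=3.4,fy=3.4,interpolation=2)[:,:,::-1])
for cc in (c,s):
    W=world(cc); f=cc['frame'].astype(int)
    ok=(f[...,0]>90)&(f[...,1]<60)&(np.hypot(W[...,0]-585,W[...,1]-125)<80)&(W[...,2]>110)
    p=np.array(cv2.minEnclosingCircle(W[ok][:,:2].astype(np.float32))[0])
    h=(W[...,0]>585)&(W[...,0]<670)&(W[...,1]>-50)&(W[...,1]<66)&(W[...,2]>92)&(W[...,2]<125)&(f[...,0]-f[...,2]>40)&(f[...,1]>60)
    P=W[h]; l=cv2.fitLine(P[:,:2].astype(np.float32),cv2.DIST_HUBER,0,.01,.01).ravel(); d=l[:2]*np.sign(l[0])
    e=p+150*d; m=p+100*d; print('pan',p,'phi',np.degrees(np.arctan2(d[1],d[0])),'end',e,'tip y',P[:,1].min())
    for n,q in(('skillet',(585,-131)),('saucepan',(741,-17)),('skend',(752,-101)),('sauend',(718,141)),('saumid',(724.5,97))): print(n,[round(float(np.hypot(*(np.array(q)-z)))) for z in(e,m)])
    k=(np.hypot(W[...,0]-455,W[...,1]-83)<21)&(W[...,2]>70); P=W[k]; print('knob top z',np.percentile(P[:,2],[50,90]),P[P[:,2]>92].mean(0), 'panel z',np.nanmedian(W[..., 2][(abs(W[...,0]-450)<15)&(abs(W[...,1]-170)<30)]), 'skirt z',np.median(P[(P[:,2]<88),2]))
E
```

```text
time_s: 13.3
eef_pos: [457.4, 83.9, 236.0]
ee_rot: [-0.446, 0.442, -0.548, 0.553]
force: [0.3, -0.8, 0.8]
grip_width: 0.498
time_s: 14.13
eef_pos: [518.9, 377.7, 229.3]
ee_rot: [0.444, -0.445, 0.55, -0.55]
force: [0.6, -0.2, 0.0]
grip_width: 0.504
t 14.13 p [518.9 377.7 229.3] xyaw -102.15 tilt [-0.001 -0.001 -1.   ] q [ 0.447  0.581  1.102 -0.     1.459  2.23 ] F [ 0.6 -0.2  0. ] M [-0.05 -0.02 -0.03] g 0.504
pan [580.16046143 118.89967346] phi -69.37733 end [632.99225616 -21.48835754] tip y -21.728707176288314
skillet [120, 159]
saucepan [108, 133]
skend [143, 186]
sauend [183, 155]
saumid [150, 131]
knob top z [ 82.70740718 101.07757364] [454.95626153  83.60177215  99.81537503] panel z 56.59976695611588 skirt z 80.1648670781262
pan [583.0958252  117.36453247] phi -69.796616 end [634.89886475 -23.40635681] tip y -24.358013932338775
skillet [119, 158]
saucepan [106, 130]
skend [140, 183]
sauend [184, 155]
saumid [150, 130]
knob top z [88.14454322 98.80580332] [456.39423314  84.26395796  97.33525958] panel z 54.11050030576773 skirt z 78.34942646080029
```

View pics/t9.png

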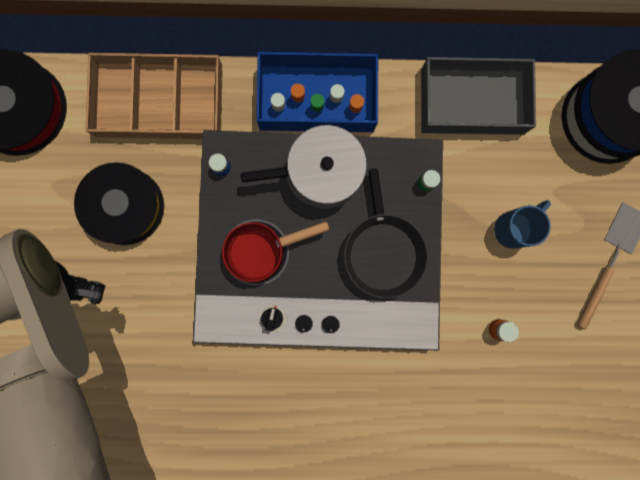

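View pics/s9z.png

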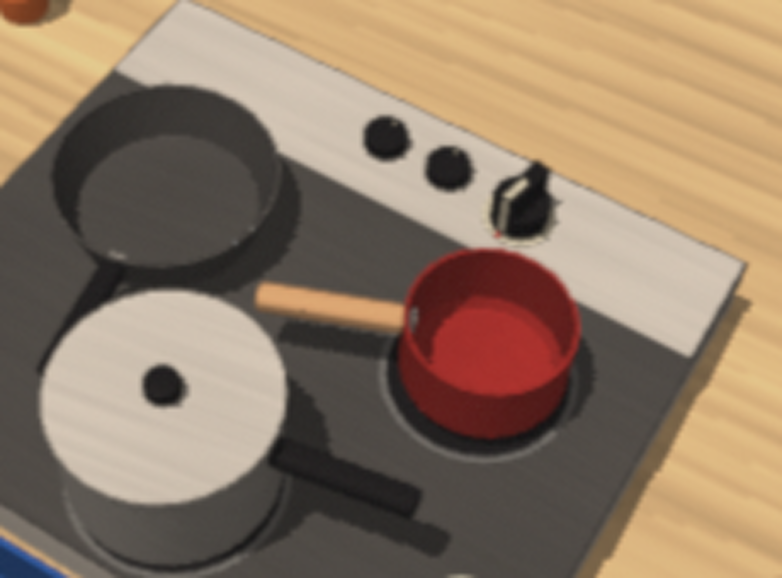

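The knob sits on its flange at top-view (272,319), its stripe along the red line. Its skirt top is at about 79 mm, as expected for home. The handle lies in the gap, with its end at top-view (328,227), and nothing else has moved.

```bash
python3 -c "
from h import *
print(ctrl.finish_job())"
```

```text
the job is handed in; nothing more can be done
None
```

I swung the milk pan's handle into the gap between the skillet and the saucepan, pushed the knob home on the spindle, and handed the job in at about 14 s of the 58 s allowed. The hand-in reports no verdict.

- **Milk pan:** I gripped the handle and swung it about 97° around the pan's axis. The pan centre stayed put to within the 2–3 mm the cameras can resolve. The handle's end is about 27 mm behind the hob's centre, about 10 mm off its centre line. From above, its edge clears both the skillet and the saucepan by about 27–31 mm.
- **Knob:** It slid over the shaft and past the top of the key without resistance. It stopped at the expected height with about 15 N of contact force. After release, the skirt top measured 80.2 mm (top camera) and 78.3 mm (scene camera), against 79 mm expected for home. The stripe lines up with the flange's red line.
- **Other objects:** The skillet, saucepan, jars, mug and spool look unmoved in the last pictures; I compared these by eye, without measuring them. The gripper ended well clear of everything.
- **Disagreement:** The two cameras placed the spindle about 4 mm apart. I aligned the knob in the scene camera alone, because the arm hid the spindle from above. No check failed.

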